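Change the worn shim under the spacer and the bead block

TASK

The worn dark shim on the bare aluminium seat has to be changed, but the violet spacer and the white bead block are standing on it: first clear both of them, upright, onto the green parking pad, then take the worn shim to the red return rest and lay it there flat and square in the middle between the end stops. Then fetch the bright shim with the window in its middle from the blue rack, lay it flat and square in the middle of the aluminium seat, and put the spacer and the bead block back upright on it, each in the place where it stood before. Do not tip either of them over, and leave the waisted shim on the rack and the brass cone where they are.

Things in the scene. Friction and masses are not known exactly. Their poses are not given: they have to be found in the camera images.
- spacer: Violet anodised tubular spacer, 36 mm outer and 16 mm inner diameter, 45 mm tall, about 0.1 kg. Origin at the centre of its underside, z up along its axis. Starts standing on one half of the worn shim (the other half carries the bead block), its centre about 28 mm from the shim's middle along the shim's length.
- bead_block: White ceramic bead block, 34 x 34 mm and 40 mm tall, with three small white beads that stand 3 mm higher on its top; about 0.18 kg. Origin at the centre of its underside, z up. Starts standing on the other half of the worn shim, about 28 mm from its middle, its x axis within 0.15 rad of the seat's x axis. The free gap between spacer and block is about 20 mm, too little for a finger beside another: grip both across the shim's width (along its x axis).
- worn_shim: Worn shim: plain dark steel plate without openings, 54 mm (x, width) by 100 mm (y, length), 6 mm thick, about 0.25 kg. Origin at the centre of its underside, z up. Starts on the seat, underside 20 mm above the table, overhanging the 38 mm wide seat by 8 mm on each long side, so that it can be gripped across its width with fingertips reaching below it.
- window_shim: Replacement shim: bright steel plate of the same outline, 54 mm (x, width) by 100 mm (y, length), 6 mm thick, with one 26 x 20 mm rectangular window in its middle (the edges beside the window are solid and can be gripped); about 0.23 kg. Origin at the centre of its underside, z up. Starts flat on the rack, on either half of it, underside 20 mm above the table.
- waisted_shim: Bystander: bright steel plate 54 mm (x) by 100 mm (y), 6 mm thick, whose middle 40 mm of length is notched from both sides to a 26 mm waist (an H-like outline). Origin at the centre of its underside, z up. Lies on the other half of the rack and stays there.
- cone: Bystander: dull brass alignment cone, 38 mm base diameter, 52 mm tall, loose on the table. Origin at the centre of its underside. Leave it where it stands.
- seat: Bare aluminium seat fixed to the table: a bar 38 mm wide (x), 140 mm long (y), top face 20 mm above the table, with an end stop 10 mm wide and 4 mm high at each end (120 mm free between the stops). Origin at the centre of its underside, on the table. A shim lies on it with its length along the seat's length (y); either way round is right.
- returns: Red return rest fixed to the table, empty at the start: the same form and size as the seat (38 x 140 mm, top face 20 mm above the table, stops 4 mm high at both ends). Origin at the centre of its underside; length along y.
- rack: Blue rack fixed to the table: a bar 38 mm wide (x), 260 mm long (y), top face 20 mm above the table, a 4 mm high stop at each end. Carries the two bright shims end to end, centres about 60 mm either side of its middle, with about 20 mm between them. Origin at the centre of its underside.
- pad: Green parking pad fixed to the table, empty at the start: 110 mm (x) by 150 mm (y), flat, 3 mm thick, no rim. Origin at the centre of its underside; its top is 3 mm above the table. Room for the spacer and the block side by side.
Things that resemble listed ones, but are neither listed nor needed, are in the scene too. Of the things like the spacer, leave any that is pink; of the rest the larger one is meant.

How it is judged:
On the way, in this order (a step that is already met when the one before it is completed fails the run):
1. the spacer and the bead block both stand upright and released on the green pad (x of spacer in the frame of pad between -0.055 and 0.055 m and y of spacer in the frame of pad between -0.075 and 0.075 m and z of each of spacer, bead_block in the frame of pad below 0.007 m and angle between each of spacer, bead_block's own z axis and vertical below 0.1 rad and linear speed of each of spacer, bead_block below 0.02 m/s and contact force between the fingers and spacer below 0.05 N and x of bead_block in the frame of pad between -0.055 and 0.055 m and y of bead_block in the frame of pad between -0.075 and 0.075 m and contact force between the fingers and bead_block below 0.05 N), for 0.2 s.
2. the worn shim lies released, flat and square in the middle of the red return rest (x of worn_shim in the frame of returns between -0.01 and 0.01 m and y of worn_shim in the frame of returns between -0.012 and 0.012 m and z of worn_shim in the frame of returns between 0.017 and 0.024 m and angle between the x axis of worn_shim and the x axis of returns, either way round below 0.2 rad and angle between worn_shim's own z axis and vertical below 0.06 rad and linear speed of worn_shim below 0.02 m/s and contact force between the fingers and worn_shim below 0.05 N), for 0.2 s.
3. the window shim lies released, flat and square in the middle of the aluminium seat (x of window_shim in the frame of seat between -0.01 and 0.01 m and y of window_shim in the frame of seat between -0.012 and 0.012 m and z of window_shim in the frame of seat between 0.017 and 0.024 m and angle between the x axis of window_shim and the x axis of seat, either way round below 0.2 rad and angle between window_shim's own z axis and vertical below 0.06 rad and linear speed of window_shim below 0.02 m/s and contact force between the fingers and window_shim below 0.05 N), for 0.2 s.
At the end, for the whole second after the job is handed in: Worn shim on the red rest and window shim on the seat, flat, within 10 mm across, 12 mm along and 0.2 rad of square; spacer and bead block upright on it, within 15 mm of where they began; waisted shim and cone within 15 mm of their places; all released and at rest (x of worn_shim in the frame of returns between -0.01 and 0.01 m and y of worn_shim in the frame of returns between -0.012 and 0.012 m and z of worn_shim in the frame of returns between 0.017 and 0.024 m and angle between the x axis of worn_shim and the x axis of returns, either way round below 0.2 rad and angle between each of worn_shim, window_shim's own z axis and vertical below 0.06 rad and linear speed of each of worn_shim, window_shim, spacer, bead_block below 0.02 m/s and x of window_shim in the frame of seat between -0.01 and 0.01 m and y of window_shim in the frame of seat between -0.012 and 0.012 m and z of window_shim in the frame of seat between 0.017 and 0.024 m and angle between the x axis of window_shim and the x axis of seat, either way round below 0.2 rad and distance of each of spacer, bead_block, waisted_shim, cone from where it was at the start of the episode below 0.015 m and angle between each of spacer, bead_block's own z axis and vertical below 0.1 rad); the robot touches nothing.
It fails at once if the spacer or the bead block is tipped over (angle between any of spacer, bead_block's own z axis and vertical above 0.7 rad).
It fails at once if the waisted shim or the cone is pushed out of its place (distance of any of waisted_shim, cone from where it was at the start of the episode above 0.02 m).
It also fails if it takes over 134 s, if anything falls off the work surface, if the arm or the gripper's body presses on something with over 40 N, if the wrist force passes 120 N, or if a joint passes its speed limit or range.

ROBOT

A 7-joint arm with a two-finger parallel gripper is mounted at the origin on the work surface. World frame = base frame: x ahead of the robot, y to its left, z up, the work surface at z = 0. Lengths are in m, angles in rad, forces in N, time in s.
With the tool pointing down it reaches from about 0.4 to 0.85 m from the base axis. Payload 4.5 kg.
Tool frame: the origin (TCP) lies midway between the tips of the shut fingers; the grasp point (between the pads) lies 19 mm behind it; y points along the fingers, z is the direction in which the jaws open and shut, and the axes are right-handed (so a half turn about y gives the same grasp; the last joint's range is limited). The gripper opens to 88 mm and grips with 3 to 60 N. Pads are 18 mm wide; open, the fingers measure 123 mm over their backs; the gripper's body (75 mm by 187 mm) begins 45 mm behind the grasp point.
Start: joints at [1.174, 0.689, -0.195, 1.565, 0.157, 0.902, -0.215], TCP at [0.261, -0.568, 0.239] pointing down, gripper open.
Joint ranges: [-3.01, 3.01], [-0.46, 2.08], [-1.47, 1.51], [0.13, 2.56], [-1, 4.14], [0.04, 2.09], [-2.66, 2.66]. Speed limits (rad/s): [2.57, 2.57, 3.14, 3.14, 3.14, 3.14, 3.14].

INTERFACE

Orientations are given as a unit quaternion [x, y, z, w].
In Python, from plant import r, snapshot, get_calibration, job, boxes_of gives the robot as it stands. The module is installed in compiled form; this text tells all that it offers.
- The arm moves only by the shell command python3 -m handwheel 'ROWS' [OPENING] [FORCE]. ROWS is JSON, a list that holds one entry, the list of rows, each a list of 6 numbers: the shift along the tool's x, y, z as a fraction of full scale, then the turn, a rotation vector about the tool's x, y, z as a fraction of full scale. In form: [[[x, y, z, wx, wy, wz], ...]]. A call has 1 to 12 rows; each row is the pose to reach, as a shift and turn from the pose commanded when the call began, along the tool's axes at that moment, turning the shorter way round; what a row does not reach only later rows make up. Full scale, the value 1, is 100 cm for a shift and 180 degrees for a turn. A row lasts 1/12 s, in which the tool goes at most 41.7 mm and 7.16 degrees, less where a joint would pass 70% of its speed; a pose out of reach is approached as far as the arm can. A call with a number of a shift or a turn outside -1 to 1 is refused whole. A call with a gripper value outside its range is refused whole. OPENING is the opening, from -1 (shut) to 1 (fully open), set as the call begins (- or left out, the last holds). The fingers move at their own pace and stop on an object; FORCE is the grip in N (left out, the last holds). Time passes only in rows, so rows that repeat a pose let the fingers close. It gives the time, the measured TCP pose, the force and the opening at its end, in the units of the state.
- r.get_state(): the state, without advancing time (a new reading comes with each control period).
- snapshot(name): name is "side" or "top"; returns the picture (400x640x3 uint8, red, green, blue); there is no depth.
- get_calibration(name): a dict with "fx", "fy", "cx", "cy" (pixels), "T" (4x4, takes a point from camera to world coordinates). Camera axes: x right, y down, z forward; pixel columns grow to the right and rows downward; lengths in m; the calibration is good to about 2 mm. A picture is of the moment at which its call begins. get_calibration takes no time and is no camera call.
- job.finish_job(): hands the job in, once; it reports no verdict.
Trained networks look in the newest picture that a camera, given by its name, has taken for a name from the list of things; names that differ only in an ending like _2 or _b are one class to them, and where a whole thing is asked for, a point or a joint stands for the part that bears it (a point fixed in the world has none). Each returns a list of dicts, best first, with "confidence" (0 to 1); they miss things now and then, are a little off and sometimes report something else, mostly with a low value. They report only what shows in the picture. A call takes as long as a camera call. They do not tell look-alikes from the thing itself.
- boxes_of(thing, camera): "bbox" ([left, top, right, bottom] in pixels, round what is visible of it).
The state is a dict: "clock": time; "q": joint angles; "qd": joint speeds; "joint_torque": joint torques, N m; "tool_pos": TCP position; "eef_rot": TCP orientation; "contact_force": force on the tool from outside, world axes, zero at the start; "moment": the same for the moment, N m; "opening": opening from 0.0 (shut) to 1.0 (fully open).
Only numpy, scipy, OpenCV 4.12 (cv2) and the standard library are available. Lean on these libraries where they do the work, as an engineer would, in place of code of your own. Each camera call takes 0.05 s, during which the arm holds its last target. There are 200 camera calls.

## Working session

There is one attempt and no reset: what is moved stays moved. The work goes in short steps, Python scripts to look and compute and a shell command to move; the robot and the scene stay as the last step left them, time stands still between calls to the robot, and variables do not carry over. Pictures are saved under pics/ and viewed, about 12 in all and at most 16, crops included, and the job is handed in when it is done.

```bash
mkdir -p pics; cat > h.py <<'E'
import numpy as np,cv2
from plant import r,snapshot,get_calibration,job,boxes_of
from scipy.spatial.transform import Rotation as R
def save(img,n,crop=None,s=1):
    if crop: l,t,rr,b=crop; img=img[t:b,l:rr]
    img=cv2.resize(img,None,fx=s,fy=s,interpolation=cv2.INTER_CUBIC)
    cv2.imwrite('pics/'+n,img[:,:,::-1])
def ray(cam,u,v,z):
    c=get_calibration(cam);T=np.array(c['T'])
    d=T[:3,:3]@np.array([(u-c['cx'])/c['fx'],(v-c['cy'])/c['fy'],1]);o=T[:3,3]
    return o+d*(z-o[2])/d[2]
def proj(cam,p):
    c=get_calibration(cam);T=np.array(c['T'])
    q=T[:3,:3].T@(np.array(p)-T[:3,3]);return np.array([c['fx']*q[0]/q[2]+c['cx'],c['fy']*q[1]/q[2]+c['cy']])
E
python3 - <<'E'
from h import *
s=r.get_state();print(s)
for c in('top','side'):
    save(snapshot(c),c+'0.png',s=1.25); k=get_calibration(c);print(c,k['fx'],k['cx'],k['cy'],np.round(k['T'],3).tolist())
    for t in 'spacer bead_block worn_shim window_shim waisted_shim cone seat returns rack pad'.split():
        print(t,[(np.round(b['bbox']).astype(int).tolist(),round(b['confidence'],2)) for b in boxes_of(t,c)[:4]])
E
```

```text
{'clock': 0.0, 'q': array([ 1.17388263,  0.69000475, -0.19453117,  1.56636783,  0.15732625,
        0.90246766, -0.21511901]), 'qd': array([-0.00070577, -0.00034507, -0.00025668, -0.00133569, -0.00042731,
        0.00079717, -0.00021656]), 'joint_torque': array([ 2.59353983e-04, -5.27563405e+01, -1.26635838e+00, -1.53430778e+01,
       -5.25437901e-02,  6.83795006e-03,  1.88325389e-04]), 'tool_pos': array([ 0.26064158, -0.56735621,  0.23789116]), 'eef_rot': array([-0.15132704,  0.69139237, -0.69013776,  0.15095229]), 'contact_force': array([-1.25575965,  0.33329234,  0.17865271]), 'moment': array([ 0.03967572,  0.04460541, -0.0050043 ]), 'opening': 1.0014996799759948}
top 468.8844128532333 319.2278796145042 205.58956337021718 [[-0.02, -0.999, 0.026, 0.489], [-1.0, 0.02, -0.018, -0.006], [0.018, -0.026, -1.0, 1.226], [0.0, 0.0, 0.0, 1.0]]
spacer [([326, 221, 341, 237], 0.65), ([300, 220, 342, 247], 0.6), ([375, 218, 433, 242], 0.25)]
bead_block [([300, 224, 315, 242], 0.54)]
worn_shim [([300, 219, 341, 247], 0.57), ([256, 138, 360, 171], 0.22)]
window_shim [([264, 146, 304, 170], 0.87
[... 245 characters left out ...]

rack [([256, 139, 359, 169], 0.66)]
pad [([179, 193, 243, 248], 0.95)]
side 498.08229672872943 314.3867158918162 202.83059931742775 [[-0.662, -0.506, 0.553, 0.002], [-0.75, 0.434, -0.5, 0.495], [0.014, -0.745, -0.666, 0.727], [0.0, 0.0, 0.0, 1.0]]
spacer [([319, 196, 337, 226], 0.96), ([354, 208, 376, 240], 0.93), ([388, 249, 403, 268], 0.82)]
bead_block [([333, 225, 358, 252], 0.89)]
worn_shim [([328, 227, 379, 258], 0.82)]
window_shim [([238, 192, 288, 232], 0.91)]
waisted_shim []
cone [([155, 238, 173, 267], 0.82)]
seat [([325, 221, 383, 271], 0.98)]
returns [([394, 180, 460, 213], 0.84)]
rack [([229, 163, 325, 236], 0.97)]
pad [([174, 270, 278, 363], 0.72), ([353, 209, 376, 239], 0.42)]
```

View pics/top0.png

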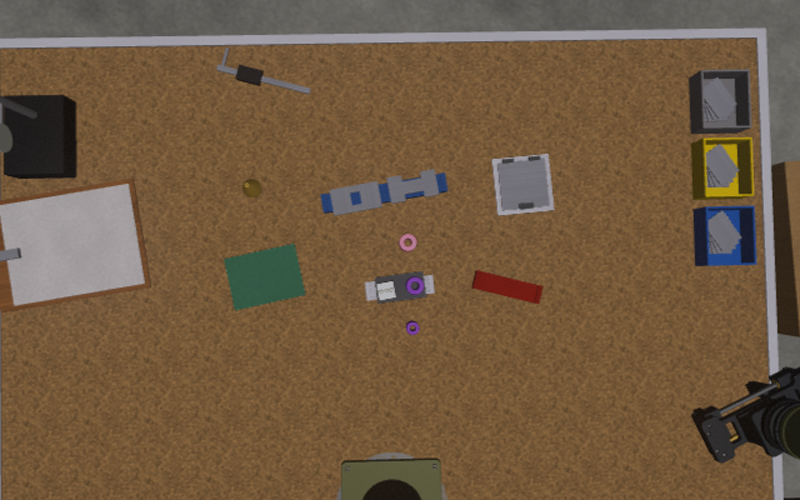

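View pics/side0.png

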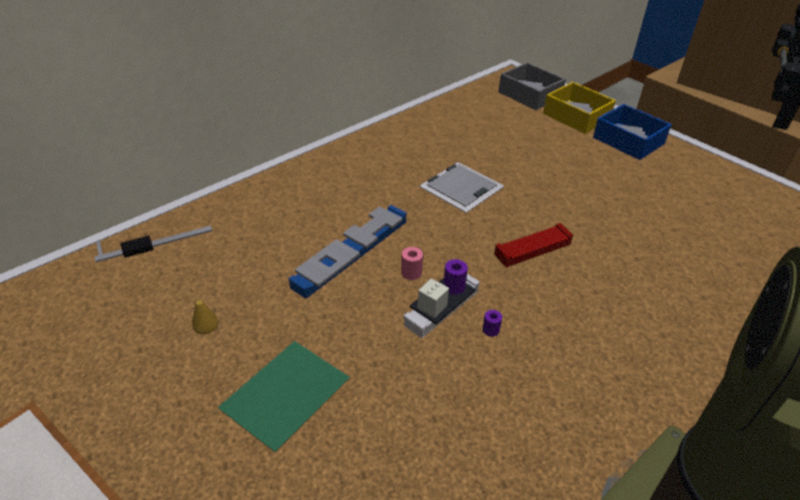

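```bash
python3 - <<'E'
from h import *
im=snapshot('top');np.save('top.npy',im);save(im,'c1.png',(245,125,445,270),4)
si=snapshot('side');np.save('side.npy',si);save(si,'c2.png',(220,150,420,290),4)
hsv=cv2.cvtColor(im,cv2.COLOR_RGB2HSV).astype(int)
def rep(n,m,z,win=None):
    m=m.astype(np.uint8)
    if win: w=np.zeros_like(m);l,t,rr,b=win;w[t:b,l:rr]=1;m=m&w
    k,lab,st,ce=cv2.connectedComponentsWithStats(m)
    for i in np.argsort(-st[1:,4])[:3]+1:
        if st[i,4]<25: continue
        c=cv2.findContours((lab==i).astype(np.uint8),0,1)[0][0]
        bx=cv2.boxPoints(cv2.minAreaRect(c));W=np.array([ray('top',u,v,z)[:2] for u,v in bx])
        e=W[1]-W[0];f=W[2]-W[1];L=e if np.linalg.norm(e)>np.linalg.norm(f) else f
        print(n,st[i].tolist(),'ctr',np.round(ray('top',*ce[i],z)[:2],4),'rect',np.round(W.mean(0),4),'size',np.round([np.linalg.norm(e),np.linalg.norm(f)],3),'ang',round(np.degrees(np.arctan2(L[1],L[0])),1))
H,S,V=hsv[...,0],hsv[...,1],hsv[...,2]
rep('pad',(H>60)&(H<95)&(S>80),.003)
rep('red',((H<4)|(H>174))&(S>180)&(V>70),.02,(360,190,450,260))
rep('blue',(H>100)&(H<128)&(S>120),.02,(240,120,380,190))
rep('violet',(H>128)&(H<150)&(S>120),.06,(280,180,360,290))
rep('pink',(H>150)&(H<=180)&(S>40)&(V>150),.045,(280,180,360,210))
rep('bright',(S<50)&(V>100),.026,(240,120,380,190))
rep('dark',(S<70)&(V<100),.026,(280,210,360,250))
rep('white',(S<60)&(V>130),.066,(280,210,360,250))
rep('cone',(H>18)&(H<35)&(S>130)&(V<140),.02,(185,135,220,170))
E
```

```text
pad [180, 195, 64, 53, 2357] ctr [0.4858 0.2534] rect [0.486  0.2531] size [0.148 0.108] ang -78.7
red [379, 217, 54, 26, 705] ctr [ 0.4541 -0.2489] rect [ 0.4545 -0.2492] size [0.036 0.139] ang -104.6
blue [257, 155, 9, 15, 102] ctr [0.6354 0.1199] rect [0.6355 0.1198] size [0.017 0.038] ang -169.7
blue [303, 147, 9, 15, 98] ctr [0.6542 0.0008] rect [6.541e-01 6.000e-04] size [0.017 0.037] ang -169.9
blue [349, 139, 9, 15, 94] ctr [ 0.6729 -0.118 ] rect [ 0.6728 -0.1182] size [0.017 0.037] ang -171.0
violet [325, 221, 14, 15, 130] ctr [ 0.4622 -0.0562] rect [ 0.4627 -0.0564] size [0.033 0.033] ang -136.2
violet [325, 257, 10, 11, 67] ctr [ 0.3784 -0.0497] rect [ 0.3785 -0.0497] size [0.023 0.023] ang -136.1
pink [320, 187, 13, 14, 106] ctr [ 0.5502 -0.0453] rect [ 0.5496 -0.045 ] size [0.03  0.033] ang 178.8
bright [264, 145, 42, 27, 708] ctr [0.6433 0.0594] rect [0.643  0.0594] size [0.099 0.054] ang -80.4
bright [310, 135, 41, 28, 623] ctr [ 0.6661 -0.0584] rect [ 0.666  -0.0583] size [0.099 0.054] ang -80.1
dark [300, 217, 41, 26, 431] ctr [ 0.4608 -0.0289] rect [ 0.4589 -0.0279] size [0.099 0.053] ang -83.6
white [302, 225, 15, 15, 174] ctr [0.4538 0.0005] rect [0.4537 0.0008] size [0.032 0.032] ang -79.9
white [292, 225, 10, 16, 125] ctr [0.4543 0.0315] rect [0.4542 0.0314] size [0.02  0.037] ang -174.0
white [339, 220, 9, 15, 103] ctr [ 0.4646 -0.0852] rect [ 0.4645 -0.0848] size [0.017 0.036] ang -174.9
cone [194, 143, 15, 15, 164] ctr [0.668  0.2728] rect [0.669  0.2731] size [0.036 0.036] ang -0.8
```

View pics/c1.png

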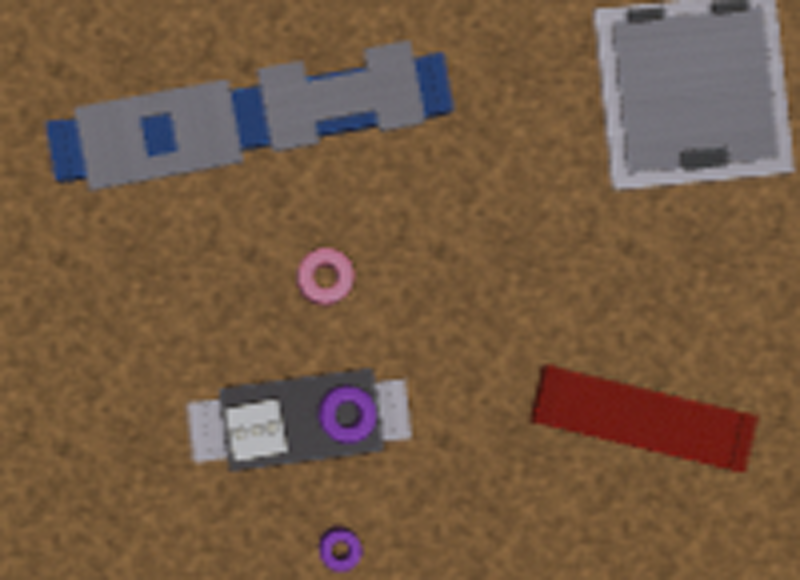

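View pics/c2.png

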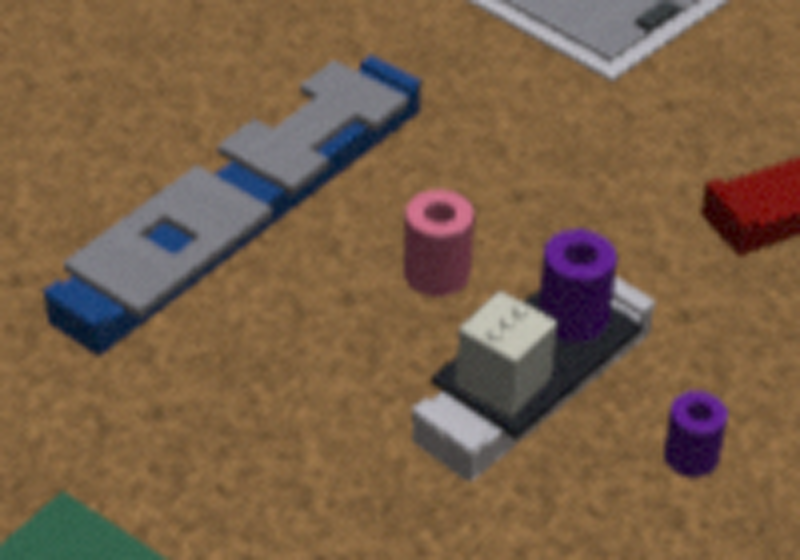

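The larger violet spacer is the one on the shim, at top crop (348,414). I'm leaving the pink one at (327,275) and the small violet one at (341,549). The window shim is the left plate on the rack at (160,135); the waisted shim is at (340,95).

```bash
cat >> h.py <<'E'
def go(x,y,z,yaw,up=0):
    s=r.get_state();Rc=R.from_quat(s['eef_rot']);p=s['tool_pos'];M=Rc.as_matrix()
    best=None
    for a in(yaw,yaw+180):
        a=np.radians(a);zz=np.array([np.cos(a),np.sin(a),0]);yy=np.array([0,0,-1.]);T=np.c_[np.cross(yy,zz),yy,zz]
        v=(Rc.inv()*R.from_matrix(T)).as_rotvec()/np.pi
        if best is None or np.linalg.norm(v)<np.linalg.norm(best): best=v
    print('shift',np.round(M.T@(np.array([x,y,z])-p),4),'turn',np.round(best,4),'rows',round(max(np.linalg.norm([x-p[0],y-p[1],z-p[2]])/.0417,np.linalg.norm(best)*180/7.16),1))
    print(' pos',np.round(p,4),'zdir',np.round(M[:,2],3),'q',np.round(s['q'],2),'open',round(s['opening'],3),'t',round(s['clock'],2),'F',np.round(s['contact_force'],1))
E
python3 -c "
from h import *
go(.4625,-.0559,.17,6)"
```

```text
shift [-0.3969  0.0687 -0.3811] turn [-0.     -0.3962  0.    ] rows 13.3
 pos [ 0.261  -0.5679  0.2388] zdir [ 0.418 -0.909  0.   ] q [ 1.17  0.69 -0.19  1.57  0.16  0.9  -0.22] open 1.004 t 1.2 F [ 0.1 -0.4 -0.3]
```

```bash
python3 -m handwheel '[[[-0.397,0.069,-0.381,0,-0.396,0],[-0.397,0.069,-0.381,0,-0.396,0],[-0.397,0.069,-0.381,0,-0.396,0],[-0.397,0.069,-0.381,0,-0.396,0],[-0.397,0.069,-0.381,0,-0.396,0],[-0.397,0.069,-0.381,0,-0.396,0],[-0.397,0.069,-0.381,0,-0.396,0],[-0.397,0.069,-0.381,0,-0.396,0],[-0.397,0.069,-0.381,0,-0.396,0],[-0.397,0.069,-0.381,0,-0.396,0],[-0.397,0.069,-0.381,0,-0.396,0],[-0.397,0.069,-0.381,0,-0.396,0]]]' 0.5 20
python3 -c "
from h import *
go(.4625,-.0559,.12,6)"
```

```text
clock: 2.2
tool_pos: [0.4435, -0.1046, 0.1764]
eef_rot: [-0.525, 0.473, -0.474, 0.525]
contact_force: [0.9, -1.1, 0.3]
opening: 0.748
shift [-0.0465  0.0564  0.024 ] turn [-0.0002 -0.0003  0.    ] rows 1.8
 pos [ 0.4435 -0.1046  0.1764] zdir [0.995 0.104 0.001] q [ 0.39  0.61 -0.41  2.12  0.49  0.51 -0.28] open 0.748 t 2.2 F [ 0.9 -1.1  0.3]
```

```bash
python3 -m handwheel '[[[-0.0465,0.056,0.024,0,0,0],[-0.0465,0.056,0.024,0,0,0],[-0.0465,0.056,0.024,0,0,0],[-0.0465,0.056,0.024,0,0,0],[-0.0465,0.056,0.024,0,0,0]]]'
python3 -c "
from h import *
go(.4625,-.0559,.035,6)
print(R.from_quat(r.get_state()['eef_rot']).as_matrix()[:,1])
s=snapshot('side');save(s,'c3.png',(250,120,450,270),4)"
```

```text
clock: 2.62
tool_pos: [0.4616, -0.0586, 0.1208]
eef_rot: [0.526, -0.473, 0.474, -0.525]
contact_force: [0.1, 0.0, -0.1]
opening: 0.747
shift [-0.0027  0.0858  0.0013] turn [ 0.0002 -0.0005  0.0004] rows 2.1
 pos [ 0.4616 -0.0586  0.1208] zdir [ 0.995  0.103 -0.001] q [ 0.21  0.71 -0.29  2.14  0.56  0.37 -0.44] open 0.747 t 2.62 F [ 0.1  0.  -0.1]
[-5.72314713e-04 -1.18215474e-03 -9.99999137e-01]
```

View pics/c3.png

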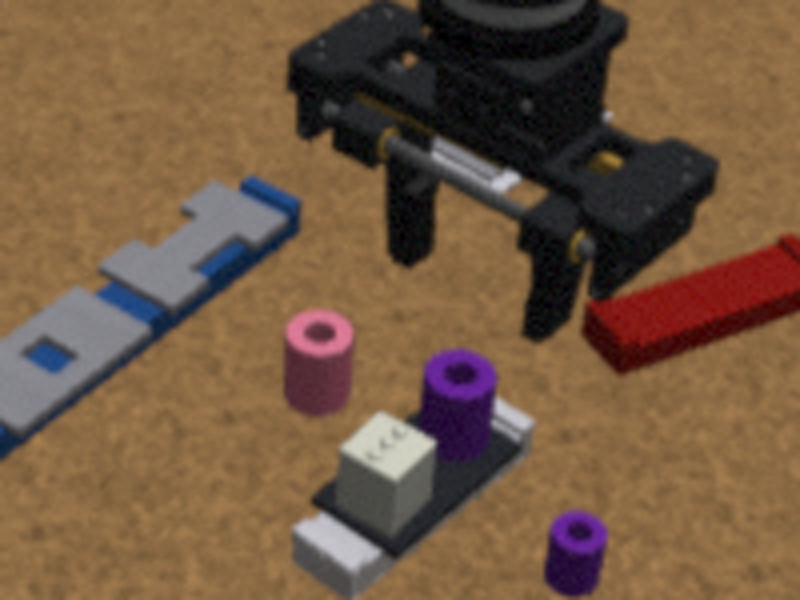

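The picture shows the fingers at about (410,255) and (545,330), straddling the large violet spacer at (458,400). Descending.

```bash
python3 -m handwheel '[[[-0.003,0.043,0.001,0,0,0],[-0.003,0.086,0.001,0,0,0],[-0.003,0.086,0.001,0,0,0],[-0.003,0.086,0.001,0,0,0],[-0.003,0.086,0.001,0,0,0]]]'; python3 -m handwheel '[[[0,0,0,0,0,0],[0,0,0,0,0,0],[0,0,0,0,0,0],[0,0,0,0,0,0],[0,0,0,0,0,0],[0,0,0,0,0,0],[0,0,0,0,0,0],[0,0,0,0,0,0]]]' -1 20
python3 -c "
from h import *
go(.4929,.2189,.13,11.3)"
```

```text
clock: 3.08
tool_pos: [0.4629, -0.0556, 0.0363]
eef_rot: [-0.525, 0.473, -0.474, 0.525]
contact_force: [0.0, -0.1, 1.0]
opening: 0.748
clock: 3.75
tool_pos: [0.463, -0.0546, 0.0354]
eef_rot: [-0.525, 0.473, -0.474, 0.526]
contact_force: [0.3, -0.4, 9.2]
opening: 0.394
shift [-0.2689 -0.0947  0.0582] turn [-0.0005 -0.0297  0.0002] rows 7.0
 pos [ 0.463  -0.0546  0.0354] zdir [0.995 0.104 0.001] q [ 0.07  0.88 -0.09  2.17  0.67  0.11 -0.55] open 0.394 t 3.75 F [ 0.3 -0.4  9.2]
```

```bash
python3 -m handwheel '[[[0,-0.04,0,0,0,0],[0,-0.08,0,0,0,0],[-0.03,-0.095,0.007,0,0,0],[-0.07,-0.095,0.015,0,-0.03,0],[-0.11,-0.095,0.024,0,-0.03,0],[-0.15,-0.095,0.033,0,-0.03,0],[-0.19,-0.095,0.042,0,-0.03,0],[-0.23,-0.095,0.05,0,-0.03,0],[-0.255,-0.095,0.055,0,-0.03,0],[-0.269,-0.095,0.058,0,-0.03,0],[-0.269,-0.095,0.058,0,-0.03,0],[-0.269,-0.095,0.058,0,-0.03,0]]]'
python3 -c "
from h import *
go(.4929,.2189,.0135,11.3)"
```

```text
clock: 4.75
tool_pos: [0.4919, 0.2177, 0.1292]
eef_rot: [0.548, -0.448, 0.448, -0.546]
contact_force: [0.4, -1.0, -0.9]
opening: 0.394
shift [-0.0013  0.1157  0.0014] turn [0.0004 0.0004 0.0007] rows 2.8
 pos [0.4919 0.2177 0.1292] zdir [ 0.98   0.197 -0.001] q [-0.3   0.76 -0.34  1.92  0.47  0.55 -0.76] open 0.394 t 4.75 F [ 0.4 -1.  -0.9]
```

```bash
python3 -m handwheel '[[[-0.001,0.04,0.001,0,0,0],[-0.001,0.08,0.001,0,0,0],[-0.001,0.1,0.001,0,0,0],[-0.001,0.11,0.001,0,0,0],[-0.001,0.1155,0.001,0,0,0],[-0.001,0.1155,0.001,0,0,0],[-0.001,0.1155,0.001,0,0,0]]]';python3 -m handwheel '[[[0,0,0,0,0,0],[0,0,0,0,0,0],[0,0,0,0,0,0],[0,0,0,0,0,0]]]' 0.5;python3 -m handwheel '[[[0,-0.03,0,0,0,0],[0,-0.07,0,0,0,0],[0,-0.11,0,0,0,0],[0,-0.11,0,0,0,0]]]'
python3 -c "
from h import *
go(.4538,.0007,.12,8)"
```

```text
clock: 5.33
tool_pos: [0.4939, 0.2196, 0.0149]
eef_rot: [-0.546, 0.448, -0.449, 0.547]
contact_force: [-0.1, 0.4, -0.0]
opening: 0.394
clock: 5.67
tool_pos: [0.4935, 0.2205, 0.0147]
eef_rot: [-0.547, 0.448, -0.448, 0.547]
contact_force: [-0.3, 0.0, 0.6]
opening: 0.676
clock: 6.0
tool_pos: [0.4964, 0.2226, 0.1305]
eef_rot: [-0.543, 0.447, -0.449, 0.551]
contact_force: [-0.4, -0.4, 0.0]
opening: 0.752
shift [ 0.2092  0.0087 -0.0855] turn [-0.0034  0.0186 -0.0013] rows 5.4
 pos [0.4964 0.2226 0.1305] zdir [0.98  0.197 0.011] q [-0.29  0.76 -0.35  1.91  0.48  0.54 -0.77] open 0.752 t 6.0 F [-0.4 -0.4  0. ]
```

```bash
python3 -m handwheel '[[[0.04,0.002,-0.017,0,0.018,0],[0.08,0.004,-0.034,0,0.018,0],[0.12,0.006,-0.05,0,0.018,0],[0.16,0.008,-0.067,0,0.018,0],[0.19,0.009,-0.08,-0.003,0.0186,-0.001],[0.209,0.009,-0.0855,-0.003,0.0186,-0.001],[0.209,0.009,-0.0855,-0.003,0.0186,-0.001],[0.209,0.009,-0.0855,-0.003,0.0186,-0.001],[0.209,0.009,-0.0855,-0.003,0.0186,-0.001],[0.209,0.009,-0.0855,-0.003,0.0186,-0.001]]]'
python3 -c "
from h import *
go(.4538,.0007,.036,8)
save(snapshot('side'),'c4.png',(160,140,400,320),3)"
```

```text
clock: 6.83
tool_pos: [0.4511, 0.0006, 0.1151]
eef_rot: [0.537, -0.464, 0.462, -0.532]
contact_force: [0.3, 0.3, -0.9]
opening: 0.752
shift [0.0001 0.0791 0.0033] turn [0.0025 0.001  0.0007] rows 1.9
 pos [0.4511 0.0006 0.1151] zdir [ 0.99   0.142 -0.008] q [ 0.08  0.71 -0.29  2.18  0.61  0.34 -0.59] open 0.752 t 6.83 F [ 0.3  0.3 -0.9]
```

View pics/c4.png

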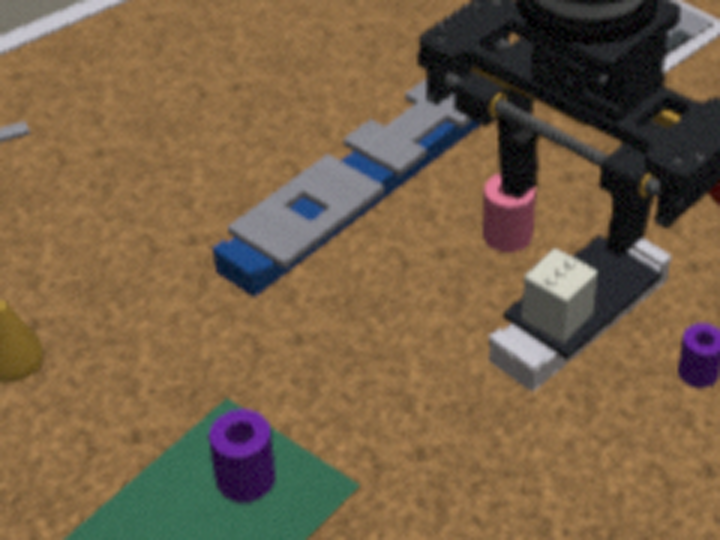

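The spacer stands upright on the pad at (243,455), and the block at (560,290) is ready for the gripper.

```bash
python3 -m handwheel '[[[0,0.03,0.003,0.002,0.001,0.001],[0,0.06,0.003,0.002,0.001,0.001],[0,0.079,0.003,0.002,0.001,0.001],[0,0.079,0.003,0.002,0.001,0.001],[0,0.079,0.003,0.002,0.001,0.001],[0,0.079,0.003,0.002,0.001,0.001]]]'; python3 -m handwheel '[[[0,0,0,0,0,0],[0,0,0,0,0,0],[0,0,0,0,0,0],[0,0,0,0,0,0],[0,0,0,0,0,0],[0,0,0,0,0,0],[0,0,0,0,0,0],[0,0,0,0,0,0]]]' -1 20
python3 -c "
from h import *
go(.4791,.2875,.13,11.3)"
```

```text
clock: 7.38
tool_pos: [0.4531, -0.0006, 0.0367]
eef_rot: [0.534, -0.465, 0.464, -0.533]
contact_force: [0.3, -0.2, 0.3]
opening: 0.747
clock: 8.05
tool_pos: [0.4533, -0.0015, 0.0364]
eef_rot: [0.534, -0.465, 0.464, -0.532]
contact_force: [1.2, 0.3, 6.5]
opening: 0.385
shift [-0.2828 -0.0939  0.0647] turn [ 0.0005 -0.0193  0.0002] rows 7.3
 pos [ 0.4533 -0.0015  0.0364] zdir [ 0.991  0.136 -0.002] q [-0.06  0.88 -0.07  2.21  0.73  0.08 -0.69] open 0.385 t 8.05 F [1.2 0.3 6.5]
```

```bash
python3 -m handwheel '[[[0,-0.04,0,0,0,0],[0,-0.08,0,0,0,0],[-0.03,-0.094,0.007,0,0,0],[-0.07,-0.094,0.016,0,-0.02,0],[-0.11,-0.094,0.025,0,-0.02,0],[-0.15,-0.094,0.034,0,-0.02,0],[-0.19,-0.094,0.043,0,-0.02,0],[-0.23,-0.094,0.053,0,-0.02,0],[-0.265,-0.094,0.06,0,-0.02,0],[-0.283,-0.094,0.065,0,-0.02,0],[-0.283,-0.094,0.065,0,-0.02,0],[-0.283,-0.094,0.065,0,-0.02,0]]]'
python3 -c "
from h import *
go(.4791,.2875,.014,11.3)"
```

```text
clock: 9.05
tool_pos: [0.4778, 0.2884, 0.129]
eef_rot: [0.549, -0.448, 0.446, -0.546]
contact_force: [-0.1, -2.0, -2.4]
opening: 0.381
shift [0.001  0.115  0.0016] turn [0.0015 0.0015 0.0003] rows 2.8
 pos [0.4778 0.2884 0.129 ] zdir [ 0.98   0.2   -0.005] q [-0.4   0.78 -0.39  1.86  0.48  0.6  -0.89] open 0.381 t 9.05 F [-0.1 -2.  -2.4]
```

```bash
python3 -m handwheel '[[[0.001,0.04,0.001,0.001,0,0],[0.001,0.08,0.001,0.001,0,0],[0.001,0.1,0.001,0.001,0,0],[0.001,0.11,0.001,0.001,0,0],[0.001,0.115,0.001,0.001,0,0],[0.001,0.115,0.001,0.001,0,0],[0.001,0.115,0.001,0.001,0,0]]]';python3 -m handwheel '[[[0,0,0,0,0,0],[0,0,0,0,0,0],[0,0,0,0,0,0],[0,0,0,0,0,0]]]' 0.5;python3 -m handwheel '[[[0,-0.03,0,0,0,0],[0,-0.07,0,0,0,0],[0,-0.11,0,0,0,0],[0,-0.11,0,0,0,0],[0,-0.11,0,0,0,0]]]'
python3 -c "
from h import *
go(.459,-.0277,.1,5.5)"
```

```text
clock: 9.63
tool_pos: [0.4803, 0.2866, 0.0156]
eef_rot: [-0.547, 0.448, -0.448, 0.547]
contact_force: [0.4, 1.1, -1.6]
opening: 0.388
clock: 9.97
tool_pos: [0.4801, 0.2872, 0.0154]
eef_rot: [-0.547, 0.448, -0.448, 0.548]
contact_force: [-0.5, 0.4, -0.1]
opening: 0.66
clock: 10.38
tool_pos: [0.481, 0.288, 0.1273]
eef_rot: [-0.545, 0.447, -0.448, 0.549]
contact_force: [0.2, -0.1, -0.2]
opening: 0.756
shift [ 0.3051  0.0262 -0.0842] turn [-0.0016  0.0328 -0.0008] rows 7.6
 pos [0.481  0.288  0.1273] zdir [0.98  0.198 0.005] q [-0.39  0.78 -0.39  1.86  0.5   0.59 -0.9 ] open 0.756 t 10.38 F [ 0.2 -0.1 -0.2]
```

```bash
python3 - <<'E'
from h import *
im=snapshot('top');hsv=cv2.cvtColor(im,cv2.COLOR_RGB2HSV).astype(int);S,V=hsv[...,1],hsv[...,2]
w=np.zeros(S.shape,bool);w[205:255,280:365]=1
for n,m,z in(('dark',(S<75)&(V<105)&w,.026),('white',(S<60)&(V>125)&w,.024)):
    k,lab,st,ce=cv2.connectedComponentsWithStats(m.astype(np.uint8))
    for i in range(1,k):
        if st[i,4]<60: continue
        c=cv2.findContours((lab==i).astype(np.uint8),0,1)[0][0]
        rc=cv2.minAreaRect(c);print(n,st[i].tolist(),rc[1],rc[2],np.round(ray('top',*ce[i],z),4))
save(im,'c5.png',(170,120,410,300),3)
E
```

```text
dark [300, 217, 41, 26, 806] (20.74970245361328, 38.85613250732422) 82.40535736083984 [ 0.4589 -0.0277  0.026 ]
white [339, 220, 9, 15, 109] (14.687395095825195, 7.3989129066467285) 83.6598129272461 [ 0.4638 -0.0875  0.024 ]
white [292, 225, 10, 16, 128] (15.13223648071289, 8.434362411499023) 82.87498474121094 [0.4528 0.0329 0.024 ]
```

View pics/c5.png

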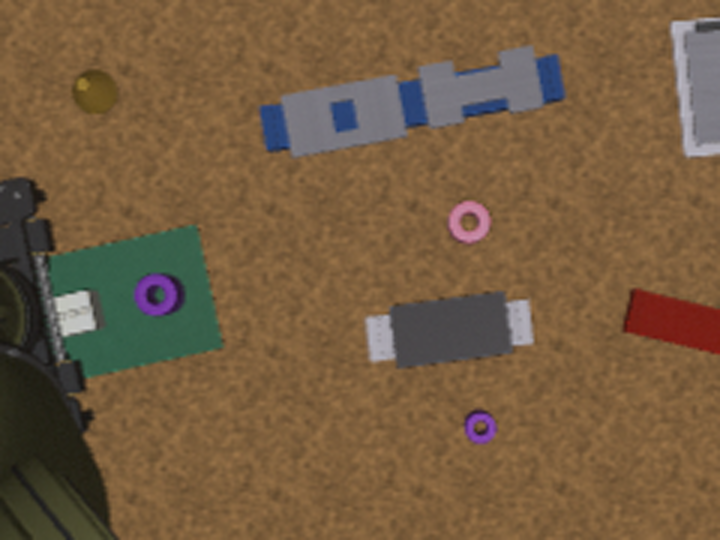

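```bash
python3 -m handwheel '[[[0.04,0,-0.011,0,0.01,0],[0.08,0,-0.022,0,0.02,0],[0.12,0,-0.033,0,0.033,0],[0.16,0,-0.044,0,0.033,0],[0.2,0.01,-0.055,0,0.033,0],[0.24,0.02,-0.066,0,0.033,0],[0.28,0.026,-0.077,0,0.033,0],[0.305,0.026,-0.084,-0.001,0.033,-0.001],[0.305,0.026,-0.084,-0.001,0.033,-0.001],[0.305,0.026,-0.084,-0.001,0.033,-0.001],[0.305,0.026,-0.084,-0.001,0.033,-0.001],[0.305,0.026,-0.084,-0.001,0.033,-0.001]]]' 0.65
python3 -c "
from h import *
go(.459,-.0277,.012,5.5)"
```

```text
clock: 11.43
tool_pos: [0.4578, -0.0268, 0.0984]
eef_rot: [0.525, -0.475, 0.475, -0.523]
contact_force: [-0.5, 0.6, -0.0]
opening: 0.824
shift [0.0009 0.0864 0.0013] turn [0.001  0.0008 0.0007] rows 2.1
 pos [ 0.4578 -0.0268  0.0984] zdir [ 0.995  0.098 -0.003] q [ 0.14  0.75 -0.29  2.17  0.69  0.31 -0.64] open 0.824 t 11.43 F [-0.5  0.6 -0. ]
```

The spacer (158,295) and the block (75,313) both stand upright on the pad. Next is the worn shim, at (450,330).

```bash
python3 -m handwheel '[[[0.001,0.03,0.001,0.001,0,0.001],[0.001,0.06,0.001,0.001,0,0.001],[0.001,0.08,0.001,0.001,0,0.001],[0.001,0.088,0.001,0.001,0,0.001],[0.001,0.088,0.001,0.001,0,0.001],[0.001,0.088,0.001,0.001,0,0.001],[0.001,0.088,0.001,0.001,0,0.001]]]'; python3 -m handwheel '[[[0,0,0,0,0,0],[0,0,0,0,0,0],[0,0,0,0,0,0],[0,0,0,0,0,0],[0,0,0,0,0,0],[0,0,0,0,0,0],[0,0,0,0,0,0]]]' -1 35
python3 -c "
from h import *
go(.4545,-.2492,.11,-14.6)"
```

```text
clock: 12.02
tool_pos: [0.4586, -0.0277, 0.0103]
eef_rot: [-0.524, 0.475, -0.474, 0.525]
contact_force: [0.0, -0.1, -0.9]
opening: 0.823
clock: 12.6
tool_pos: [0.4589, -0.0294, 0.0109]
eef_rot: [-0.523, 0.475, -0.476, 0.524]
contact_force: [1.2, 1.2, 1.5]
opening: 0.609
shift [ 0.2183 -0.0993 -0.0254] turn [-0.0003  0.1117 -0.0002] rows 5.8
 pos [ 0.4589 -0.0294  0.0109] zdir [0.995 0.096 0.001] q [-0.    0.93 -0.05  2.19  1.24  0.04 -1.18] open 0.609 t 12.6 F [1.2 1.2 1.5]
```

```bash
python3 -m handwheel '[[[0,-0.03,0,0,0,0],[0,-0.07,0,0,0,0],[0,-0.099,0,0,0,0],[0.03,-0.099,-0.003,0,0.03,0],[0.07,-0.099,-0.008,0,0.06,0],[0.11,-0.099,-0.013,0,0.09,0],[0.15,-0.099,-0.017,0,0.112,0],[0.19,-0.099,-0.022,0,0.112,0],[0.21,-0.099,-0.024,0,0.112,0],[0.218,-0.099,-0.0254,0,0.112,0],[0.218,-0.099,-0.0254,0,0.112,0],[0.218,-0.099,-0.0254,0,0.112,0]]]'
python3 -c "
from h import *
go(.4545,-.2492,.0115,-14.6)
print(R.from_quat(r.get_state()['eef_rot']).as_matrix()[:,1])
save(snapshot('side'),'c6.png',(300,110,500,260),4)"
```

```text
clock: 13.6
tool_pos: [0.4538, -0.2479, 0.1095]
eef_rot: [-0.432, 0.56, -0.559, 0.432]
contact_force: [0.3, -0.2, -3.1]
opening: 0.607
shift [0.0011 0.098  0.0011] turn [ 0.0002 -0.0002 -0.0004] rows 2.4
 pos [ 0.4538 -0.2479  0.1095] zdir [ 0.968 -0.253 -0.001] q [ 0.74  0.81 -0.55  1.99  0.78  0.57 -0.61] open 0.607 t 13.6 F [ 0.3 -0.2 -3.1]
[-2.93354291e-04  1.25291079e-03 -9.99999172e-01]
```

View pics/c6.png

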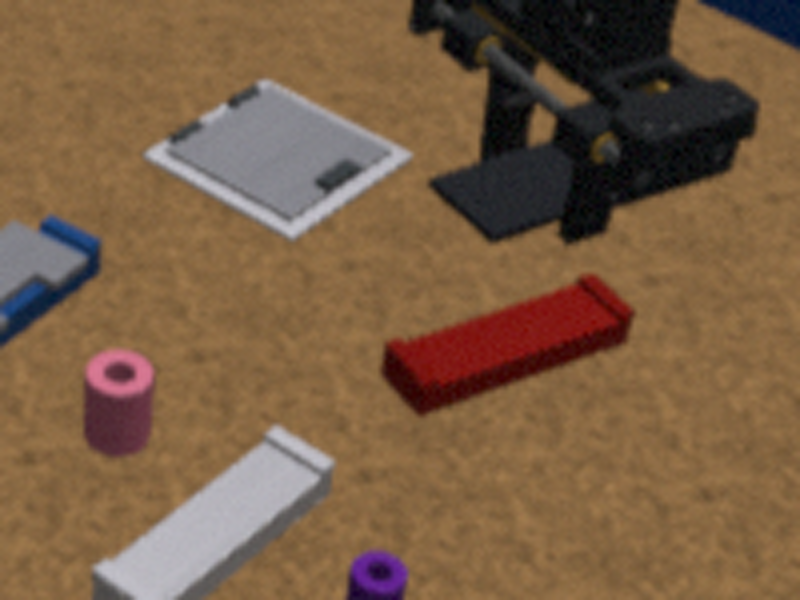

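The shim hangs level in the fingers above the red rest, and the rest's free span runs from (400,370) to (610,300). Lowering.

```bash
python3 -m handwheel '[[[0.002,0.03,0.001,0,0,0],[0.002,0.06,0.001,0,0,0],[0.002,0.08,0.001,0,0,0],[0.002,0.09,0.001,0,0,0],[0.002,0.096,0.001,0,0,0],[0.002,0.098,0.001,0,0,0],[0.002,0.098,0.001,0,0,0],[0.002,0.098,0.001,0,0,0]]]'
python3 -c "
from h import *
go(.4545,-.2504,.0115,-14.6)"
```

```text
clock: 14.32
tool_pos: [0.4554, -0.2513, 0.0127]
eef_rot: [0.432, -0.559, 0.56, -0.433]
contact_force: [-0.4, 0.4, -1.6]
opening: 0.604
shift [-0.0006  0.0012 -0.0011] turn [-0.0006 -0.0002  0.    ] rows 0.0
 pos [ 0.4554 -0.2513  0.0127] zdir [ 0.968 -0.253  0.002] q [ 0.63  0.96 -0.35  2.01  0.98  0.35 -0.78] open 0.604 t 14.32 F [-0.4  0.4 -1.6]
```

```bash
python3 -m handwheel '[[[0,0.002,-0.001,0,0,0],[0,0.002,-0.001,0,0,0],[0,0.002,-0.001,0,0,0]]]';python3 -m handwheel '[[[0,0,0,0,0,0],[0,0,0,0,0,0],[0,0,0,0,0,0],[0,0,0,0,0,0]]]' 0.65;python3 -m handwheel '[[[0,-0.03,0,0,0,0],[0,-0.07,0,0,0,0],[0,-0.09,0,0,0,0],[0,-0.09,0,0,0,0],[0,-0.09,0,0,0,0]]]'
python3 -c "
from h import *
go(.643,.0594,.1,9.6)"
```

```text
clock: 14.57
tool_pos: [0.4548, -0.2515, 0.0109]
eef_rot: [0.431, -0.559, 0.561, -0.433]
contact_force: [0.7, -0.1, 4.7]
opening: 0.605
clock: 14.9
tool_pos: [0.4534, -0.2512, 0.0097]
eef_rot: [0.432, -0.56, 0.56, -0.432]
contact_force: [-0.4, -0.0, -0.7]
opening: 0.826
clock: 15.32
tool_pos: [0.454, -0.2516, 0.1005]
eef_rot: [0.432, -0.559, 0.561, -0.432]
contact_force: [0.3, 0.4, 0.1]
opening: 0.828
shift [-0.3488  0.0005  0.1038] turn [-0.0007 -0.135   0.0003] rows 8.7
 pos [ 0.454  -0.2516  0.1005] zdir [ 0.967 -0.254  0.002] q [ 0.74  0.82 -0.54  1.99  0.8   0.55 -0.63] open 0.828 t 15.32 F [0.3 0.4 0.1]
```

```bash
python3 -m handwheel '[[[-0.035,0,0.01,0,-0.03,0],[-0.07,0,0.021,0,-0.06,0],[-0.11,0,0.033,0,-0.09,0],[-0.15,0,0.045,0,-0.12,0],[-0.19,0,0.057,0,-0.135,0],[-0.23,0,0.068,0,-0.135,0],[-0.27,0,0.08,0,-0.135,0],[-0.31,0,0.092,0,-0.135,0],[-0.335,0,0.1,0,-0.135,0],[-0.349,0,0.104,0,-0.135,0],[-0.349,0,0.104,0,-0.135,0],[-0.349,0,0.104,0,-0.135,0]]]'
python3 - <<'E'
from h import *
go(.643,.0594,.011,9.6)
im=snapshot('top');hsv=cv2.cvtColor(im,cv2.COLOR_RGB2HSV).astype(int);H,S,V=hsv[...,0],hsv[...,1],hsv[...,2]
m=((H<4)|(H>174))&(S>180)&(V>70);w=np.zeros(S.shape,bool);w[190:260,360:450]=1
for n,m,z in(('red',m&w,.022),('dark',(S<75)&(V<105)&w,.026)):
    k,lab,st,ce=cv2.connectedComponentsWithStats(m.astype(np.uint8))
    for i in range(1,k):
        if st[i,4]<30: continue
        c=cv2.findContours((lab==i).astype(np.uint8),0,1)[0][0]
        rc=cv2.minAreaRect(c);print(n,st[i].tolist(),rc[1],rc[2],np.round(ray('top',*rc[0],z),4))
save(im,'c7.png',(250,120,450,270),4)
E
```

```text
clock: 16.32
tool_pos: [0.6414, 0.0602, 0.0978]
eef_rot: [0.542, -0.456, 0.456, -0.54]
contact_force: [0.7, -1.0, -0.9]
opening: 0.826
shift [0.0009 0.0868 0.0017] turn [0.0009 0.0007 0.0004] rows 2.1
 pos [0.6414 0.0602 0.0978] zdir [ 0.986  0.169 -0.003] q [ 0.18  0.97 -0.67  1.59  0.75  0.85 -0.62] open 0.826 t 16.32 F [ 0.7 -1.  -0.9]
dark [420, 204, 25, 56, 80] (59.236820220947266, 9.656158447265625) 68.19859313964844 [ 0.452  -0.3249  0.026 ]
dark [369, 215, 29, 45, 87] (52.14665603637695, 7.496565818786621) 58.4652099609375 [ 0.4404 -0.1968  0.026 ]
dark [360, 229, 22, 31, 478] (30.0, 21.0) 90.0 [ 0.4189 -0.1569  0.026 ]
```

View pics/c7.png

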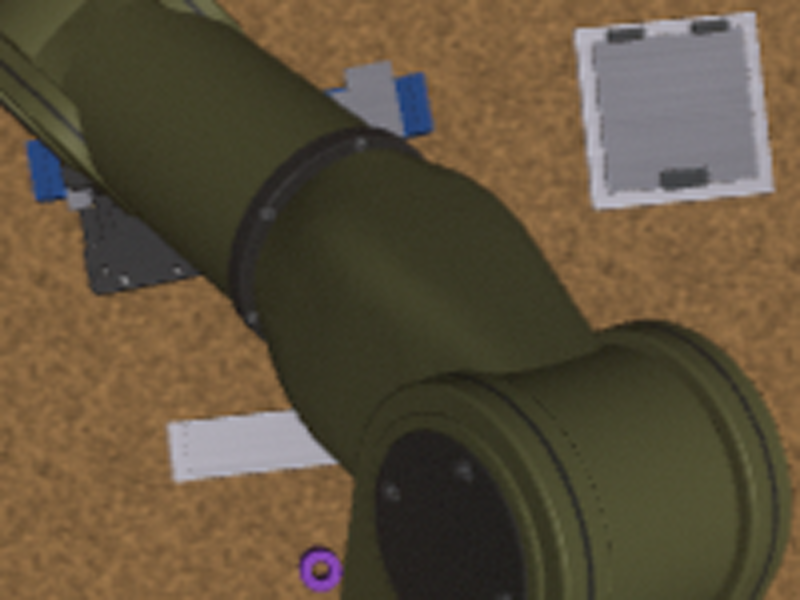

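The arm hides the red rest from the top camera, so I'm checking it with the side camera.

```bash
python3 - <<'E'
from h import *
im=snapshot('side')
# expected outlines drawn for the rest (stops) and shim
im=cv2.resize(im[150:250,340:480],None,fx=5,fy=5,interpolation=cv2.INTER_CUBIC)
a=np.radians(-14.6);X=np.array([np.cos(a),np.sin(a),0]);Y=np.array([-X[1],X[0],0]);c=np.array([.4545,-.2492,0])
for hx,hy,z,col in((.027,.05,.026,(0,255,0)),(.019,.07,.024,(255,255,0))):
    P=[((proj('side',c+X*sx*hx+Y*sy*hy+[0,0,z])-[340,150])*5).astype(int) for sx,sy in((1,1),(1,-1),(-1,-1),(-1,1))]
    cv2.polylines(im,[np.array(P)],True,col,1)
save(im,'c8.png')
E
```

```text
(no output)
```

View pics/c8.png

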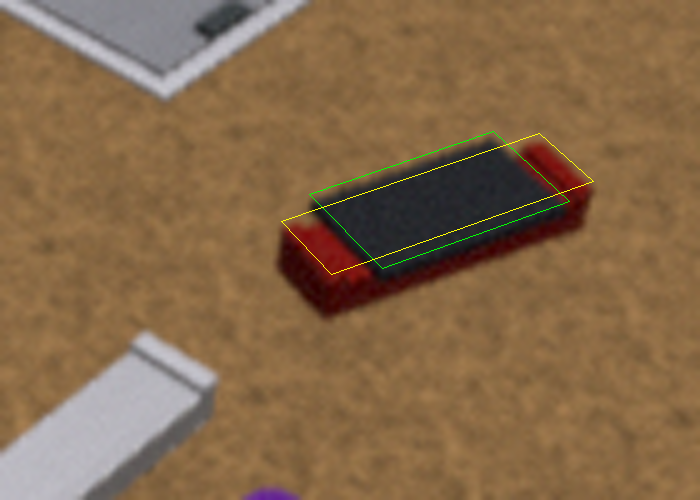

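The worn shim lies flat between the stops, with about the same amount of red showing at both ends ((300,240) and (555,165)). Gripping the window shim now.

```bash
python3 -m handwheel '[[[0.001,0.03,0.002,0.001,0.001,0],[0.001,0.06,0.002,0.001,0.001,0],[0.001,0.08,0.002,0.001,0.001,0],[0.001,0.088,0.002,0.001,0.001,0],[0.001,0.088,0.002,0.001,0.001,0],[0.001,0.088,0.002,0.001,0.001,0],[0.001,0.088,0.002,0.001,0.001,0]]]'; python3 -m handwheel '[[[0,0,0,0,0,0],[0,0,0,0,0,0],[0,0,0,0,0,0],[0,0,0,0,0,0],[0,0,0,0,0,0],[0,0,0,0,0,0],[0,0,0,0,0,0]]]' -1 35
python3 -c "
from h import *
go(.4583,-.0273,.11,5.4)"
```

```text
clock: 17.0
tool_pos: [0.6457, 0.0593, 0.0133]
eef_rot: [-0.538, 0.456, -0.459, 0.541]
contact_force: [0.1, -0.4, 0.3]
opening: 0.824
clock: 17.58
tool_pos: [0.645, 0.0594, 0.0126]
eef_rot: [-0.539, 0.456, -0.458, 0.54]
contact_force: [-2.4, -0.9, 6.0]
opening: 0.605
shift [ 0.055  -0.0981 -0.198 ] turn [-0.0012  0.0225  0.0002] rows 5.5
 pos [0.645  0.0594 0.0126] zdir [0.986 0.164 0.004] q [ 0.14  1.08 -0.59  1.61  0.84  0.72 -0.7 ] open 0.605 t 17.58 F [-2.4 -0.9  6. ]
```

```bash
python3 -m handwheel '[[[0,-0.03,0,0,0,0],[0,-0.07,0,0,0,0],[0,-0.098,0,0,0,0],[0.01,-0.098,-0.036,0,0.022,0],[0.02,-0.098,-0.074,0,0.022,0],[0.031,-0.098,-0.112,0,0.022,0],[0.042,-0.098,-0.15,0,0.022,0],[0.05,-0.098,-0.18,-0.001,0.022,0],[0.055,-0.098,-0.198,-0.001,0.0225,0],[0.055,-0.098,-0.198,-0.001,0.0225,0],[0.055,-0.098,-0.198,-0.001,0.0225,0],[0.055,-0.098,-0.198,-0.001,0.0225,0]]]'
python3 -c "
from h import *
go(.4583,-.0273,.0135,5.4)"
```

```text
clock: 18.58
tool_pos: [0.4598, -0.0266, 0.1093]
eef_rot: [-0.522, 0.475, -0.476, 0.524]
contact_force: [0.1, 1.2, -2.1]
opening: 0.602
shift [ 0.0007  0.0958 -0.0018] turn [-0.0008  0.0001 -0.0002] rows 2.3
 pos [ 0.4598 -0.0266  0.1093] zdir [0.996 0.094 0.003] q [ 0.29  0.77 -0.55  2.15  0.92  0.47 -0.89] open 0.602 t 18.58 F [ 0.1  1.2 -2.1]
```

```bash
python3 -m handwheel '[[[0.001,0.03,-0.002,-0.001,0,0],[0.001,0.06,-0.002,-0.001,0,0],[0.001,0.08,-0.002,-0.001,0,0],[0.001,0.09,-0.002,-0.001,0,0],[0.001,0.096,-0.002,-0.001,0,0],[0.001,0.096,-0.002,-0.001,0,0],[0.001,0.096,-0.002,-0.001,0,0],[0.001,0.096,-0.002,-0.001,0,0]]]'
python3 -c "
from h import *
go(.4583,-.0273,.0125,5.4)"
```

```text
clock: 19.25
tool_pos: [0.4578, -0.0275, 0.0128]
eef_rot: [0.523, -0.476, 0.475, -0.523]
contact_force: [0.1, -0.4, -2.3]
opening: 0.605
shift [-0.0002  0.0003  0.0005] turn [ 0.0003  0.0004 -0.0002] rows 0.0
 pos [ 0.4578 -0.0275  0.0128] zdir [ 0.995  0.095 -0.001] q [ 0.07  0.93 -0.18  2.19  1.37  0.14 -1.31] open 0.605 t 19.25 F [ 0.1 -0.4 -2.3]
```

Still carrying its weight, so about 1–2 mm more before release.

```bash
python3 -m handwheel '[[[0,0.002,0,0,0,0],[0,0.002,0,0,0,0],[0,0.002,0,0,0,0]]]';python3 -m handwheel '[[[0,0,0,0,0,0],[0,0,0,0,0,0],[0,0,0,0,0,0],[0,0,0,0,0,0]]]' 0.65;python3 -m handwheel '[[[0,-0.03,0,0,0,0],[0,-0.07,0,0,0,0],[0,-0.1,0,0,0,0],[0,-0.12,0,0,0,0],[0,-0.12,0,0,0,0],[0,-0.12,0,0,0,0]]]'
python3 -c "
from h import *
go(.4801,.2872,.12,11.3)"
```

```text
clock: 19.5
tool_pos: [0.4577, -0.0279, 0.0116]
eef_rot: [-0.523, 0.476, -0.476, 0.523]
contact_force: [0.6, 0.1, 6.2]
opening: 0.608
clock: 19.83
tool_pos: [0.4565, -0.0285, 0.011]
eef_rot: [0.524, -0.477, 0.475, -0.522]
contact_force: [-0.4, 0.0, 0.2]
opening: 0.825
clock: 20.33
tool_pos: [0.4573, -0.0289, 0.1319]
eef_rot: [0.523, -0.476, 0.476, -0.523]
contact_force: [-0.0, 0.2, -0.4]
opening: 0.824
shift [-0.3126  0.0117  0.0521] turn [ 0.0001 -0.0331  0.0001] rows 7.6
 pos [ 0.4573 -0.0289  0.1319] zdir [ 0.996  0.093 -0.   ] q [ 0.33  0.73 -0.59  2.14  0.84  0.52 -0.81] open 0.824 t 20.33 F [-0.   0.2 -0.4]
```

```bash
python3 -m handwheel '[[[-0.04,0,0.006,0,-0.015,0],[-0.08,0,0.013,0,-0.03,0],[-0.12,0,0.02,0,-0.033,0],[-0.16,0,0.027,0,-0.033,0],[-0.2,0,0.033,0,-0.033,0],[-0.24,0,0.04,0,-0.033,0],[-0.28,0,0.047,0,-0.033,0],[-0.305,0.01,0.051,0,-0.033,0],[-0.3126,0.012,0.052,0,-0.033,0],[-0.3126,0.012,0.052,0,-0.033,0],[-0.3126,0.012,0.052,0,-0.033,0]]]' 0.5
python3 - <<'E'
from h import *
go(.4801,.2872,.0155,11.3)
im=snapshot('top');hsv=cv2.cvtColor(im,cv2.COLOR_RGB2HSV).astype(int);S,V=hsv[...,1],hsv[...,2]
w=np.zeros(S.shape,bool);w[205:255,280:365]=1
c=cv2.findContours(((S<60)&(V>90)&w).astype(np.uint8),0,1)[0]
c=max(c,key=cv2.contourArea);rc=cv2.minAreaRect(c);print(rc,np.round(ray('top',*rc[0],.025),4))
save(im,'c9.png',(170,120,410,300),3)
E
```

```text
clock: 21.25
tool_pos: [0.4782, 0.2858, 0.1172]
eef_rot: [0.549, -0.448, 0.448, -0.545]
contact_force: [0.3, -1.8, -0.6]
opening: 0.749
shift [-0.0014  0.1017  0.0027] turn [0.0018 0.0003 0.0011] rows 2.4
 pos [0.4782 0.2858 0.1172] zdir [ 0.98   0.197 -0.006] q [-0.27  0.84 -0.61  1.86  0.74  0.69 -1.12] open 0.749 t 21.25 F [ 0.3 -1.8 -0.6]
((319.2430419921875, 230.1065673828125), (21.129045486450195, 55.01957321166992), 83.41805267333984) [ 0.4572 -0.0264  0.025 ]
```

View pics/c9.png

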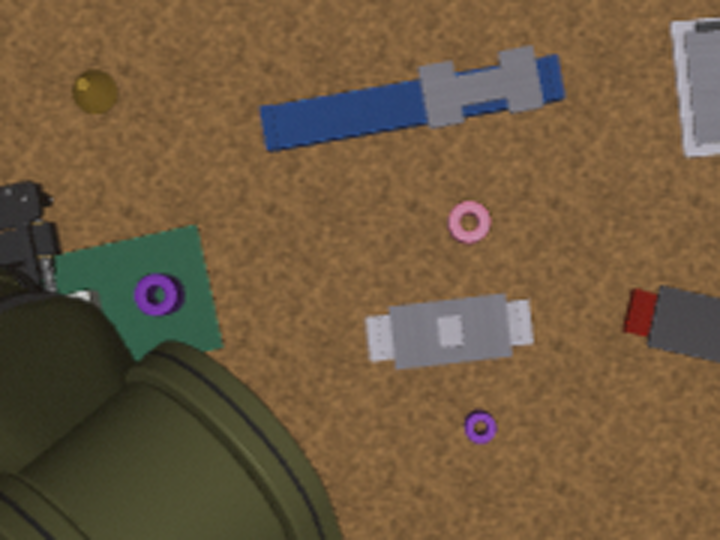

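The window shim sits centred on the seat at (450,330). The waisted shim, the cone and the decoys haven't moved. Fetching the block.

```bash
python3 -m handwheel '[[[-0.001,0.03,0.002,0.002,0,0.001],[-0.001,0.06,0.002,0.002,0,0.001],[-0.001,0.09,0.002,0.002,0,0.001],[-0.001,0.101,0.002,0.002,0,0.001],[-0.001,0.101,0.002,0.002,0,0.001],[-0.001,0.101,0.002,0.002,0,0.001],[-0.001,0.101,0.002,0.002,0,0.001]]]'; python3 -m handwheel '[[[0,0,0,0,0,0],[0,0,0,0,0,0],[0,0,0,0,0,0],[0,0,0,0,0,0],[0,0,0,0,0,0],[0,0,0,0,0,0],[0,0,0,0,0,0],[0,0,0,0,0,0]]]' -1 20
python3 -c "
from h import *
go(.4535,0,.135,8)"
```

```text
clock: 21.88
tool_pos: [0.4813, 0.289, 0.0193]
eef_rot: [-0.544, 0.448, -0.448, 0.549]
contact_force: [0.4, -0.2, 1.2]
opening: 0.75
clock: 22.55
tool_pos: [0.4805, 0.289, 0.0182]
eef_rot: [-0.545, 0.448, -0.448, 0.549]
contact_force: [-0.4, -0.0, 4.9]
opening: 0.381
shift [ 0.2777 -0.118  -0.0829] turn [-0.0012  0.0186 -0.0011] rows 7.5
 pos [0.4805 0.289  0.0182] zdir [0.98  0.197 0.004] q [-0.35  0.99 -0.46  1.89  0.91  0.49 -1.27] open 0.381 t 22.55 F [-0.4 -0.   4.9]
```

```bash
python3 -m handwheel '[[[0,-0.04,0,0,0,0],[0,-0.08,0,0,0,0],[0,-0.118,0,0,0,0],[0.04,-0.118,-0.012,0,0.01,0],[0.08,-0.118,-0.024,0,0.018,0],[0.12,-0.118,-0.036,0,0.018,0],[0.16,-0.118,-0.048,0,0.018,0],[0.2,-0.118,-0.06,0,0.018,0],[0.24,-0.118,-0.072,0,0.018,0],[0.265,-0.118,-0.08,-0.001,0.018,-0.001],[0.278,-0.118,-0.083,-0.001,0.0186,-0.001],[0.278,-0.118,-0.083,-0.001,0.0186,-0.001]]]'
python3 -m handwheel '[[[0,0,0,0,0,0],[0,0,0,0,0,0]]]'
python3 -c "
from h import *
go(.4535,0,.043,8)"
```

```text
clock: 23.55
tool_pos: [0.4522, -0.0051, 0.134]
eef_rot: [0.534, -0.466, 0.466, -0.531]
contact_force: [-0.2, 0.0, -2.0]
opening: 0.384
clock: 23.72
tool_pos: [0.4538, 0.0013, 0.1347]
eef_rot: [-0.533, 0.464, -0.463, 0.535]
contact_force: [0.1, -0.0, -2.2]
opening: 0.385
shift [ 0.0014  0.0917 -0.0006] turn [-0.0004  0.0005 -0.0006] rows 2.2
 pos [0.4538 0.0013 0.1347] zdir [0.99  0.141 0.001] q [ 0.27  0.72 -0.6   2.15  0.85  0.52 -0.84] open 0.385 t 23.72 F [ 0.1 -0.  -2.2]
```

```bash
python3 -m handwheel '[[[0.001,0.03,0,0,0,0],[0.001,0.06,0,0,0,0],[0.001,0.08,0,0,0,0],[0.001,0.088,0,0,0,0],[0.001,0.0915,0,0,0,0],[0.001,0.0915,0,0,0,0],[0.001,0.0915,0,0,0,0],[0.001,0.0915,0,0,0,0]]]'
python3 -c "
from h import *
go(.4535,0,.0412,8)"
```

```text
clock: 24.38
tool_pos: [0.4542, -0.0007, 0.0439]
eef_rot: [-0.533, 0.464, -0.464, 0.534]
contact_force: [0.2, -0.2, -1.1]
opening: 0.384
shift [-0.0007  0.0027 -0.0006] turn [-0.0006  0.0002 -0.0002] rows 0.1
 pos [ 0.4542 -0.0007  0.0439] zdir [0.99  0.14  0.002] q [ 0.08  0.87 -0.3   2.2   1.19  0.24 -1.15] open 0.384 t 24.38 F [ 0.2 -0.2 -1.1]
```

```bash
python3 -m handwheel '[[[0,0.001,0,0,0,0],[0,0.002,0,0,0,0],[0,0.0025,0,0,0,0],[0,0.0025,0,0,0,0]]]';python3 -m handwheel '[[[0,0,0,0,0,0],[0,0,0,0,0,0],[0,0,0,0,0,0],[0,0,0,0,0,0]]]' 0.5;python3 -m handwheel '[[[0,-0.02,0,0,0,0],[0,-0.05,0,0,0,0],[0,-0.08,0,0,0,0],[0,-0.08,0,0,0,0],[0,-0.08,0,0,0,0],[0,-0.08,0,0,0,0]]]'
python3 -c "
from h import *
go(.4935,.2205,.12,11.3)"
```

```text
clock: 24.72
tool_pos: [0.4539, -0.0015, 0.0412]
eef_rot: [-0.533, 0.464, -0.464, 0.534]
contact_force: [0.3, -1.0, 2.4]
opening: 0.383
clock: 25.05
tool_pos: [0.4536, -0.0014, 0.0407]
eef_rot: [-0.534, 0.464, -0.464, 0.534]
contact_force: [-0.5, 0.1, -0.3]
opening: 0.662
clock: 25.55
tool_pos: [0.4534, -0.0018, 0.1204]
eef_rot: [0.534, -0.464, 0.464, -0.533]
contact_force: [0.2, -0.5, -0.6]
opening: 0.749
shift [-0.2146  0.0004  0.0706] turn [ 0.     -0.0185  0.    ] rows 5.4
 pos [ 0.4534 -0.0018  0.1204] zdir [ 0.99   0.139 -0.   ] q [ 0.25  0.74 -0.56  2.16  0.89  0.48 -0.88] open 0.749 t 25.55 F [ 0.2 -0.5 -0.6]
```

```bash
python3 -m handwheel '[[[-0.04,0,0.013,0,-0.01,0],[-0.08,0,0.026,0,-0.018,0],[-0.12,0,0.039,0,-0.018,0],[-0.16,0,0.053,0,-0.018,0],[-0.195,0,0.064,0,-0.018,0],[-0.2146,0,0.0706,0,-0.0185,0],[-0.2146,0,0.0706,0,-0.0185,0],[-0.2146,0,0.0706,0,-0.0185,0],[-0.2146,0,0.0706,0,-0.0185,0]]]'
python3 - <<'E'
from h import *
go(.4935,.2205,.016,11.3)
save(snapshot('side'),'c10.png',(160,140,400,320),3)
E
```

```text
clock: 26.3
tool_pos: [0.4928, 0.219, 0.1194]
eef_rot: [0.548, -0.448, 0.448, -0.545]
contact_force: [0.8, -0.2, 0.8]
opening: 0.751
shift [-0.0017  0.1033  0.0013] turn [0.0009 0.     0.0009] rows 2.5
 pos [0.4928 0.219  0.1194] zdir [ 0.981  0.196 -0.003] q [-0.14  0.82 -0.62  1.91  0.76  0.66 -1.04] open 0.751 t 26.3 F [ 0.8 -0.2  0.8]
```

View pics/c10.png

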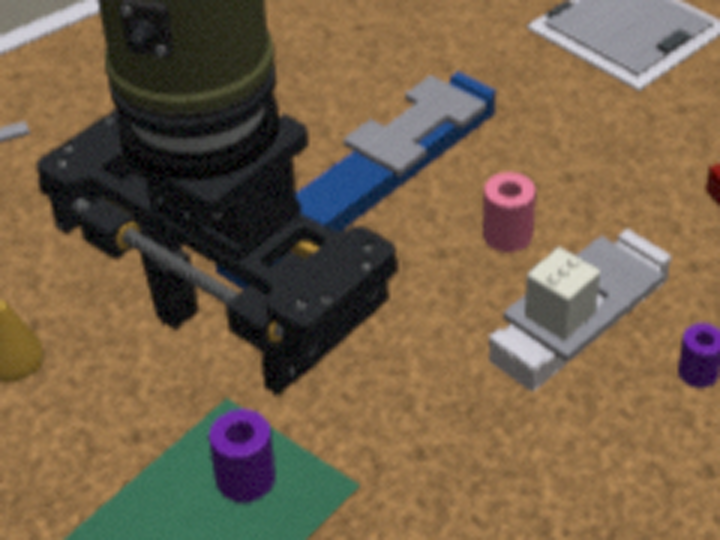

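The block is upright on the new shim at (562,290), where it stood before. The spacer at (243,455) is next.

```bash
python3 -m handwheel '[[[-0.001,0.03,0.001,0.001,0,0.001],[-0.001,0.06,0.001,0.001,0,0.001],[-0.001,0.09,0.001,0.001,0,0.001],[-0.001,0.102,0.001,0.001,0,0.001],[-0.001,0.102,0.001,0.001,0,0.001],[-0.001,0.102,0.001,0.001,0,0.001],[-0.001,0.102,0.001,0.001,0,0.001]]]'; python3 -m handwheel '[[[0,0,0,0,0,0],[0,0,0,0,0,0],[0,0,0,0,0,0],[0,0,0,0,0,0],[0,0,0,0,0,0],[0,0,0,0,0,0],[0,0,0,0,0,0],[0,0,0,0,0,0]]]' -1 20
python3 -c "
from h import *
go(.463,-.0546,.135,6)"
```

```text
clock: 26.93
tool_pos: [0.4952, 0.2223, 0.02]
eef_rot: [-0.544, 0.448, -0.448, 0.549]
contact_force: [-0.1, 0.5, 1.6]
opening: 0.749
clock: 27.6
tool_pos: [0.4945, 0.2221, 0.0191]
eef_rot: [-0.545, 0.448, -0.448, 0.549]
contact_force: [-0.5, -0.5, 5.9]
opening: 0.396
shift [ 0.2648 -0.117  -0.0848] turn [-0.0012  0.0296 -0.0011] rows 7.2
 pos [0.4945 0.2221 0.0191] zdir [0.981 0.196 0.004] q [-0.24  0.97 -0.45  1.94  0.95  0.45 -1.21] open 0.396 t 27.6 F [-0.5 -0.5  5.9]
```

```bash
python3 -m handwheel '[[[0,-0.04,0,0,0,0],[0,-0.08,0,0,0,0],[0,-0.117,0,0,0,0],[0.04,-0.117,-0.013,0,0.01,0],[0.08,-0.117,-0.026,0,0.02,0],[0.12,-0.117,-0.038,0,0.03,0],[0.16,-0.117,-0.051,0,0.03,0],[0.2,-0.117,-0.064,0,0.03,0],[0.235,-0.117,-0.075,0,0.03,0],[0.255,-0.117,-0.082,-0.001,0.03,-0.001],[0.264,-0.117,-0.085,-0.001,0.03,-0.001],[0.264,-0.117,-0.085,-0.001,0.03,-0.001]]]'
python3 -m handwheel '[[[0,0,0,0,0,0],[0,0,0,0,0,0],[0,0,0,0,0,0]]]'
python3 -c "
from h import *
go(.463,-.0535,.044,6)"
```

```text
clock: 28.6
tool_pos: [0.462, -0.0562, 0.1342]
eef_rot: [0.525, -0.475, 0.474, -0.524]
contact_force: [-0.7, 1.3, -0.8]
opening: 0.392
clock: 28.85
tool_pos: [0.4633, -0.0514, 0.1348]
eef_rot: [-0.525, 0.473, -0.472, 0.527]
contact_force: [-0.7, 0.4, -0.4]
opening: 0.393
shift [ 0.0022  0.0908 -0.0006] turn [-0.0004  0.0008 -0.0006] rows 2.2
 pos [ 0.4633 -0.0514  0.1348] zdir [0.994 0.107 0.001] q [ 0.39  0.73 -0.61  2.12  0.83  0.55 -0.74] open 0.393 t 28.85 F [-0.7  0.4 -0.4]
```

```bash
python3 -m handwheel '[[[0.002,0.03,0,0,0,0],[0.002,0.06,0,0,0,0],[0.002,0.08,0,0,0,0],[0.002,0.088,0,0,0,0],[0.002,0.091,0,0,0,0],[0.002,0.091,0,0,0,0],[0.002,0.091,0,0,0,0],[0.002,0.091,0,0,0,0]]]'
python3 -c "
from h import *
go(.463,-.0535,.0421,6)"
```

```text
clock: 29.52
tool_pos: [0.4635, -0.0553, 0.0443]
eef_rot: [-0.525, 0.473, -0.474, 0.526]
contact_force: [-0.5, 0.1, -0.5]
opening: 0.395
shift [-0.0018  0.0022 -0.0004] turn [-0.0005 -0.0002 -0.0002] rows 0.1
 pos [ 0.4635 -0.0553  0.0443] zdir [0.995 0.104 0.002] q [ 0.24  0.88 -0.35  2.16  1.13  0.3  -1.  ] open 0.395 t 29.52 F [-0.5  0.1 -0.5]
```

```bash
python3 -m handwheel '[[[-0.002,0,0,0,0,0],[-0.002,0.001,0,0,0,0],[-0.002,0.002,0,0,0,0],[-0.002,0.002,0,0,0,0]]]';python3 -m handwheel '[[[0,0,0,0,0,0],[0,0,0,0,0,0],[0,0,0,0,0,0],[0,0,0,0,0,0]]]' 0.5;python3 -m handwheel '[[[0,-0.02,0,0,0,0],[0,-0.05,0,0,0,0],[0,-0.09,0,0,0,0],[0,-0.12,0,0,0,0],[0,-0.12,0,0,0,0],[0,-0.12,0,0,0,0]]]'
python3 -c "
from h import *
go(.42,.25,.2,6)"
```

```text
clock: 29.85
tool_pos: [0.463, -0.0538, 0.0421]
eef_rot: [-0.525, 0.473, -0.474, 0.526]
contact_force: [0.0, -0.9, 4.1]
opening: 0.395
clock: 30.18
tool_pos: [0.4626, -0.0539, 0.0415]
eef_rot: [-0.525, 0.474, -0.473, 0.525]
contact_force: [-0.1, 0.5, 0.2]
opening: 0.672
clock: 30.68
tool_pos: [0.4635, -0.0542, 0.1629]
eef_rot: [-0.524, 0.473, -0.475, 0.526]
contact_force: [0.2, -0.2, -0.8]
opening: 0.751
shift [-0.3071 -0.0373 -0.0121] turn [-0.0011 -0.0008  0.0001] rows 7.4
 pos [ 0.4635 -0.0542  0.1629] zdir [0.995 0.102 0.003] q [ 0.43  0.69 -0.67  2.1   0.76  0.61 -0.67] open 0.751 t 30.68 F [ 0.2 -0.2 -0.8]
```

```bash
python3 -m handwheel '[[[-0.04,-0.02,-0.001,0,0,0],[-0.08,-0.037,-0.003,0,0,0],[-0.12,-0.037,-0.005,0,0,0],[-0.16,-0.037,-0.006,0,0,0],[-0.2,-0.037,-0.008,0,0,0],[-0.24,-0.037,-0.01,0,0,0],[-0.28,-0.037,-0.011,0,0,0],[-0.307,-0.037,-0.012,0,0,0],[-0.307,-0.037,-0.012,0,0,0],[-0.307,-0.037,-0.012,0,0,0],[-0.307,-0.037,-0.012,0,0,0],[-0.307,-0.037,-0.012,0,0,0]]]'
python3 - <<'E'
from h import *
im=snapshot('top');save(im,'c11.png',(245,125,445,270),4);save(snapshot('side'),'c12.png',(220,150,480,290),3)
old=np.load('top.npy')
def cen(im,f,z):
    h=cv2.cvtColor(im,cv2.COLOR_RGB2HSV).astype(int);m=f(h[...,0],h[...,1],h[...,2])
    w=np.zeros(m.shape,bool);w[210:250,280:360]=1;k,l,st,ce=cv2.connectedComponentsWithStats((m&w).astype(np.uint8));i=np.argmax(st[1:,4])+1
    return np.round(ray('top',*ce[i],z)[:2],4),st[i,4]
for i in(old,im): print(cen(i,lambda H,S,V:(H>128)&(H<150)&(S>120),.071))
hs=cv2.cvtColor(im,cv2.COLOR_RGB2HSV).astype(int);H,S,V=hs[...,0],hs[...,1],hs[...,2]
w=np.zeros(S.shape,bool);w[190:260,365:450]=1
for n,m,z in(('red+dark',((((H<4)|(H>174))&(S>150)&(V>50))|((S<75)&(V<105)))&w,.022),('dark',(S<75)&(V<105)&w,.026)):
    c=max(cv2.findContours(m.astype(np.uint8),0,1)[0],key=cv2.contourArea);rc=cv2.minAreaRect(c);print(n,rc,np.round(ray('top',*rc[0],z),4))
E
```

```text
clock: 31.68
tool_pos: [0.419, 0.248, 0.1977]
eef_rot: [0.526, -0.474, 0.474, -0.524]
contact_force: [0.5, -0.7, 0.2]
opening: 0.752
(array([ 0.4624, -0.0558]), np.int32(130))
(array([ 0.4631, -0.0564]), np.int32(120))
red+dark ((405.342041015625, 228.77076721191406), (54.121246337890625, 20.673057556152344), 12.724355697631836) [ 0.4559 -0.2482  0.022 ]
dark ((406.2935485839844, 228.98561096191406), (38.76591873168945, 20.673057556152344), 12.72435474395752) [ 0.4554 -0.2498  0.026 ]
```

View pics/c11.png

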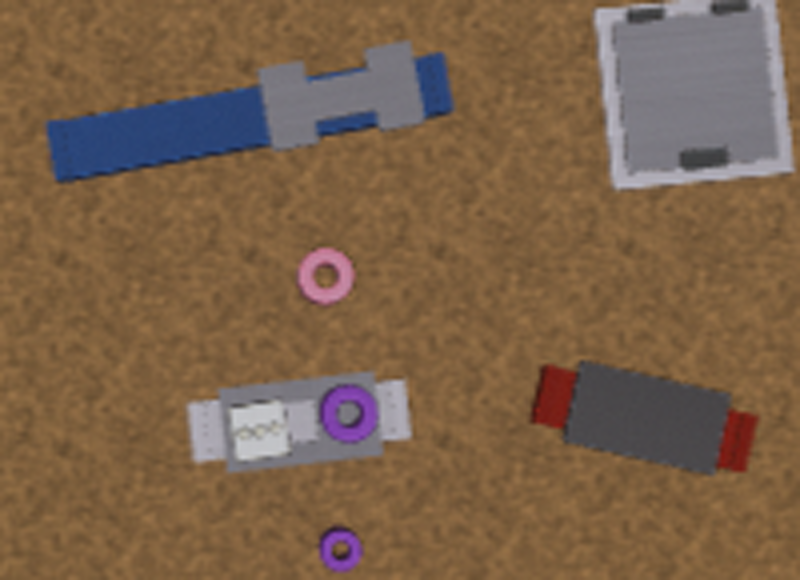

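View pics/c12.png

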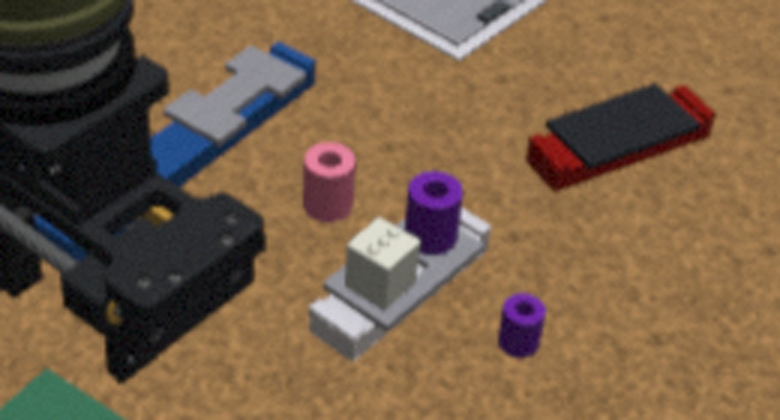

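Everything is in place: the spacer has moved less than 1 mm in the image, the block about 2 mm, and the worn shim is about 2 mm from the middle of the rest. Handing in.

```bash
python3 -c "
from h import *
job.finish_job();print(r.get_state()['clock'])"
```

```text
the job is handed in; nothing more can be done
the job is handed in; nothing more can be done
```

The shim change is done and handed in at about 32 s of the 134 s. The hand-in gives no verdict.

**What I did:**
- I parked the larger violet spacer and the bead block upright on the green pad.
- I laid the worn shim on the red return rest.
- I laid the window shim on the aluminium seat, then put the spacer and the block back on it.

**Last checks, from the top and side pictures:**
- **Spacer:** upright, within 1 mm of where it started.
- **Bead block:** upright, within about 2 mm of where it started. I read this from the picture rather than measuring it.
- **Worn shim:** flat, about 2 mm from the middle of the rest and in line with it.
- **Window shim:** about 1–2 mm from the middle of the seat. I measured this before the spacer and block went back on, and it showed no shift afterwards.
- **Bystanders:** the waisted shim shows no movement. The cone was outside the final pictures; it was in place in the last one that showed it, and the arm stayed clear of it afterwards.
- **Gripper:** clear of everything and touching nothing.

No check failed. The first top view of the red rest was blocked by the arm, so I checked it with the side camera and again from the top at the end. The outlines I drew over that side picture sat about 1 pixel (about 2 mm) off, which fits the calibration error.

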